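# Cover a seed pellet with nested propagation covers and draw off the outer one

## Robot

A 6-joint arm with a two-finger parallel gripper is mounted at the origin on the work surface. World frame = base frame: x ahead of the robot, y to its left, z up, the work surface at z = 0. Lengths are in m, angles in degrees, forces in N, time in s.
With the tool pointing down it reaches from about 0.375 to 0.9 m from the base axis. Payload 3.1 kg.
Tool frame: the origin (TCP) lies at the very end of the fingers, on their centre line; the grasp point (between the pads) lies bot.grip_point_offset behind it (bot.grip_point_offset is the distance from the TCP to the grasp point, in m); z points along the fingers, y is the line along which they close (so a half turn about z gives the same grasp; the last joint's range is limited). The gripper opens to 87 mm and grips with 3 to 60 N. Pads are 19 mm wide; open, the fingers measure 117 mm over their backs; the gripper's body (75 mm by 190 mm) begins 51 mm behind the grasp point.
Start: joints at [60.648, 30.224, 82.088, -0, 67.689, -10.227], TCP at [0.205, 0.59, 0.223] pointing down, gripper open.
Joint ranges: [-176.69, 176.69], [-43.24, 126.21], [12.49, 139.97], [-82, 262], [0, 151.66], [-163.58, 163.58]. Speed limits (degrees/s): [159.86, 159.86, 180, 180, 180, 180].

## Interface

Orientations are given as a 3x3 rotation matrix whose columns are the frame's x, y, z axes.
In Python, from rig import bot, viewer, ticket gives the robot as it stands.
- The arm moves only by the tool servo_tool, never from a script. Its argument "targets" is a list of rows, each an object with "offset": the shift along the tool's x, y, z in m, a list of three; "dr": the turn, a rotation vector about the tool's x, y, z in degrees, a list of three. In form: [{"offset": [x, y, z], "dr": [ax, ay, az]}, ...]. A call has 1 to 20 rows; each row is the pose to reach, as a shift and turn from the pose commanded when the call began, along the tool's axes at that moment; what a row does not reach only later rows make up. A row lasts 1/12 s, in which the tool goes at most 41.7 mm and 7.16 degrees, less where a joint would pass 70% of its speed; a pose out of reach is approached as far as the arm can. A call with a gripper value outside its range is refused whole. "gripper" is the gripper command: -1 is fully open, 1 is shut, values between are in proportion, set as the call begins (left out, the last holds). The fingers move at their own pace and stop on an object; the grip force is fixed at half the most. Time passes only in rows, so rows that repeat a pose let the fingers close. It gives the time, the measured TCP pose, the force, the opening and the grip force at its end, in the units of the state.
- bot.read_state(): the state, without advancing time (a new reading comes with each control period).
- viewer.capture(name): name is "scene" or "side" or "wrist"; returns a dict with "color" (480x640x3 uint8, red, green, blue), "camera_matrix" (3x3 intrinsics, pixels), "k1" (the pictures are not rectified: a ray, as slopes to the right and down, at radius r is drawn at 1 + k1 r^2 times it, then the intrinsics apply), "R" (3x3) and "t" (3): a world point X has camera coordinates R X + t. Camera axes: x right, y down, z forward; pixel columns grow to the right and rows downward; lengths in m; the calibration is good to about 2 mm. A picture is of the moment at which its call begins. There is no depth.
- ticket.hand_in(): hands the job in; it is judged then, once.
The state is a dict: "time_s": time; "joint_positions": joint angles; "qvel": joint speeds; "tau": joint torques, N m; "position": TCP position; "tcp_rot": TCP orientation; "force": force on the tool from outside, world axes, zero at the start; "moment": the same for the moment, N m; "opening": opening from 0.0 (shut) to 1.0 (fully open); "grasp_force": force on a finger pad.
Only numpy, scipy, OpenCV 4.12 (cv2) and the standard library are available. Lean on these libraries where they do the work, as an engineer would, in place of code of your own. Each camera call takes 0.05 s, during which the arm holds its last target. There are 200 camera calls.

## Task

Balance the seed pellet flat side down on the middle of the dome of the germination dish and let go of it. Then take the nested pair of clear plastic covers by the inner cover's stem, lower the pair gently over the pellet until the inner cover stands on the dish floor around the plinth, and let go. Finally take the outer cover by its collar and lift it alone, straight up, until its rim is clear above the stem, leaving the inner cover standing and the pellet balanced; finish while still holding the outer cover up there, and leave the jar, cup and meter alone.

Things in the scene. Friction and masses are not known exactly. Their poses are not given: they have to be found in the camera images.
- dish: Germination dish, fixed: a black round plate 170 mm across, its floor 6 mm above the bench; on it a concentric black plinth 92 mm across, top 14 mm above the bench; on that a grey dome 50 mm across, part of a sphere of radius 40 mm, top 22.8 mm above the bench. Origin: centre of the underside, on the bench; z up.
- dome_top (a point): Highest point of the dome of the dish, 22.8 mm above the bench.
- pellet: Brown dry seed pellet, a hard upright disc 40 mm across and 22 mm high, about 50 g, standing flat on the bench. Origin: centre of its underside; z up. It rests stably on the dome if set within a few mm of the middle, rocking a little.
- inner_cover: Inner cover, whitish clear plastic, 0.24 kg: upside-down pot, open below, 104 mm inside and 110 mm outside diameter, top 66 mm above its rim (62 inside), with a black round stem 16 mm across rising from the top centre. Starts on the bench inside the outer cover; fits round the plinth with 6 mm to spare all round. Origin: centre of its bottom rim; z up.
- stem_top (a point): Top centre of the inner cover's stem, 124 mm above the inner cover's rim. The upper 30 mm of the stem stick out of the outer cover's collar.
- outer_cover: Outer cover, whitish clear plastic, 0.2 kg: 126 mm outside and 120 mm inside diameter, flat top 67 mm above its rim; on it a grey collar 48 mm across, 24 mm high, with a 24 mm through hole in which the stem stands loosely. Nested, it rests on the top of the inner cover, its rim 3 mm higher than the inner rim, so lifting the stem lifts both. Origin: centre of its bottom rim; z up.
- collar_top (a point): Centre of the collar's top on the outer cover, 91 mm above its rim.
- jar: Bystander: white closed jar, 60 mm across, 85 mm high. Origin: centre of its underside.
- cup: Bystander: grey open cup, 76 mm across, 75 mm high. Origin: centre of its underside.
- meter: Bystander: flat black hand meter 50 x 120 x 22 mm, long axis its y. Origin: centre of its underside.
There are look-alikes about, which are no part of the job. Of the things that look like the pellet, take the one that is farthest to the robot's left at the start.

How it is judged (in metres and radians):
On the way, in this order (a step that is already met when the one before it is completed fails the run):
1. the pellet is balanced on the dome, let go and at rest (z of pellet in the frame of dish between 0.018 and 0.029 m and horizontal distance between pellet and dome_top below 0.01 m and angle between pellet's own z axis and vertical below 0.35 rad and contact force between the fingers and pellet below 0.05 N and contact force between pellet and dish above 0.1 N and linear speed of pellet below 0.03 m/s), for 0.3 s.
2. the nested pair stands on the dish around the pellet, let go, with the pellet still balanced (z of pellet in the frame of dish between 0.018 and 0.029 m and horizontal distance between pellet and dome_top below 0.01 m and angle between pellet's own z axis and vertical below 0.35 rad and z of inner_cover in the frame of dish between 0.003 and 0.009 m and horizontal distance between inner_cover and dish below 0.012 m and angle between inner_cover's own z axis and vertical below 0.05 rad and z of outer_cover in the frame of inner_cover below 0.006 m and contact force between the fingers and inner_cover below 0.05 N and linear speed of inner_cover below 0.02 m/s), for 0.2 s.
At the end, for the whole second after the job is handed in: Fingers hold the outer cover still, tilt < 0.2 rad, rim > 131 mm above the bench, clear of the inner cover. Inner cover untouched on the dish floor (rim 3-9 mm up, within 12 mm of centre, tilt < 0.05). Pellet balanced on the dome within 10 mm of its middle, tilt < 0.35, clear of the cover (z of pellet in the frame of dish between 0.018 and 0.029 m and horizontal distance between pellet and dome_top below 0.01 m and angle between pellet's own z axis and vertical below 0.35 rad and z of inner_cover in the frame of dish between 0.003 and 0.009 m and horizontal distance between inner_cover and dish below 0.012 m and angle between inner_cover's own z axis and vertical below 0.05 rad and height (world z) of outer_cover above 0.131 m and angle between outer_cover's own z axis and vertical below 0.2 rad and contact force between the fingers and outer_cover above 1 N and contact force between outer_cover and inner_cover below 0.1 N and contact force between each of the fingers, pellet and inner_cover below 0.05 N and contact force between pellet and dish above 0.1 N and linear speed of each of outer_cover, pellet below 0.03 m/s and linear speed of inner_cover below 0.02 m/s); the arm keeps its last pose, push and grip.
It fails at once if the covers come apart by more than 6 mm while the inner cover is not standing on the dish floor (z of outer_cover in the frame of inner_cover above 0.009 m and (z of inner_cover in the frame of dish above 0.01 m or horizontal distance between inner_cover and dish above 0.02 m or angle between inner_cover's own z axis and vertical above 0.1 rad)).
It fails at once if the covers are dropped (over 0.35 m/s out of the fingers) (linear speed of inner_cover above 0.35 m/s and contact force between the fingers and inner_cover below 0.01 N and contact force between the fingers and outer_cover below 0.01 N).
It fails at once if the pellet is dropped (over 0.35 m/s out of the fingers) (linear speed of pellet above 0.35 m/s and contact force between the fingers and pellet below 0.01 N).
It fails at once if the jar, the cup or the meter is moved more than 20 mm (distance of any of jar, cup, meter from where it was at the start of the episode above 0.02 m).
It also fails if it takes over 67 s, if anything falls off the work surface, if the arm or the gripper's body presses on something with over 40 N, if the wrist force passes 120 N, or if a joint passes its speed limit or range.

## Working session

There is one attempt and no reset: what is moved stays moved. The work goes in short steps, Python scripts to look and compute and a tool call to move; the robot and the scene stay as the last step left them, time stands still between calls to the robot, and variables do not carry over. Pictures are saved under pics/ and viewed, at most 10 in all, crops included, and the job is handed in when it is done.

Besides the shell and the picture viewer there is one more tool, called as name(argument=value, ...) on one line, values as JSON. servo_tool: Moves the arm, as the interface text tells. Its arguments: {"type":"object","properties":{"targets":{"type":"array"},"gripper":{"type":"number"}},"required":["targets"]}

```bash
ls; mkdir -p pics; cat > h.py <<'E'
import numpy as np, cv2
from rig import bot, viewer, ticket
def cap(n,f=None):
    c=viewer.capture(n)
    if f: cv2.imwrite('pics/'+f,c['color'][:,:,::-1])
    return c
def ray(c,u,v):
    K=c['camera_matrix']; q=np.array([(u-K[0][2])/K[0][0],(v-K[1][2])/K[1][1]]); p=q.copy()
    for _ in range(30): p=q/(1+c['k1']*(p@p))
    R=np.array(c['R']); o=-R.T@np.array(c['t']); d=R.T@np.array([p[0],p[1],1]); return o,d/np.linalg.norm(d)
def plane(c,u,v,z):
    o,d=ray(c,u,v); return o+d*(z-o[2])/d[2]
def proj(c,X):
    p=np.array(c['R'])@np.array(X)+c['t']; p=p[:2]/p[2]; p=p*(1+c['k1']*(p@p)); K=c['camera_matrix']
    return np.array([K[0][0]*p[0]+K[0][2],K[1][1]*p[1]+K[1][2]])
E
python3 - <<'E'
from h import *
for n in ['scene','side']:
    c=cap(n,n+'0.png'); o,d=ray(c,320,240); print(n,o,d,c['k1'],c['camera_matrix'])
s=bot.read_state(); print(s['position'],s['tcp_rot'],s['time_s'],bot.grip_point_offset)
E
```

```text
pics
scene [ 1.0671569  -0.30131096  0.60244281] [-0.68359871  0.34349177 -0.64397687] -0.055490641303983304 [[445.12551392   0.         317.03238724]
 [  0.         445.12551392 232.74789054]
 [  0.           0.           1.        ]]
side [ 0.35558051 -1.06912188  0.71915054] [ 0.11740133  0.86409386 -0.48944736] -0.12674136462135296 [[605.83265461   0.         323.04823909]
 [  0.         605.83265461 247.79528858]
 [  0.           0.           1.        ]]
[0.20440966 0.58992729 0.22167587] [[-9.44805075e-01  3.27631596e-01 -9.52392943e-04]
 [ 3.27632799e-01  9.44803618e-01 -1.69457567e-03]
 [ 3.44627768e-04 -1.91307886e-03 -9.99998111e-01]] 0.1 0.0187
```

View pics/scene0.png

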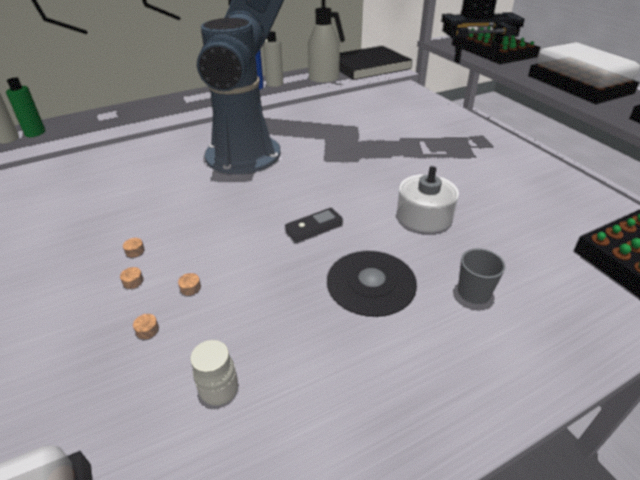

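View pics/side0.png

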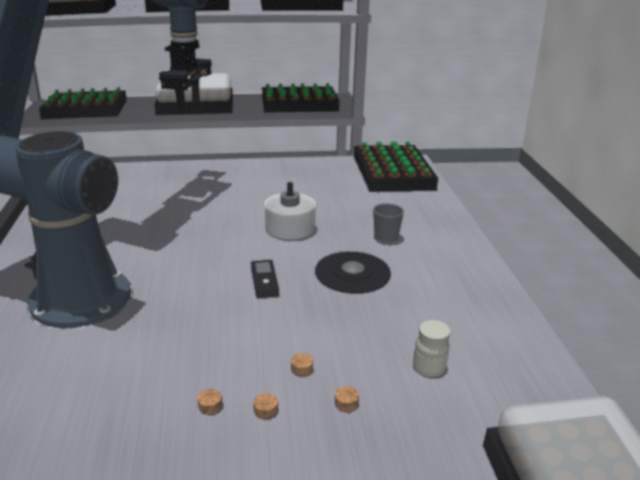

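Scene view: four pellet look-alikes at (133,247), (131,278), (189,284), (145,326). The dish is at (372,282), the covers at (428,205) with the stem top at (432,170), the jar at (213,372), the cup at (480,277) and the meter at (314,225). The side view shows the same things. Next I measure them.

```bash
python3 - <<'E'
from h import *
for n in ['scene','side']:
    c=cap(n); im=c['color']; hsv=cv2.cvtColor(im,cv2.COLOR_RGB2HSV)
    m=cv2.inRange(hsv,(3,90,80),(22,255,255)); m[:220]=0
    if n=='side': m[:,480:]=0
    else: m[:,500:]=0
    N,L,S,C=cv2.connectedComponentsWithStats(m)
    for i in range(1,N):
        if S[i,4]>80: print(n,C[i].round(1),S[i],plane(c,*C[i],.012).round(4))
    # dish: dark blob
    d=cv2.inRange(hsv,(0,0,0),(180,255,60)); 
    N,L,S,C=cv2.connectedComponentsWithStats(d)
    for i in range(1,N):
        x,y=C[i]
        if S[i,4]>25 and y>160: print(' dark',C[i].round(1),S[i],plane(c,x,y,.006).round(4))
    if n=='scene':
        cv2.imwrite('pics/crop.png',cv2.resize(im[225:345,100:230,::-1],None,fx=5,fy=4.9,interpolation=cv2.INTER_CUBIC))
E
```

```text
scene [132.3 245.5] [123 238  19  18 212] [ 0.2755 -0.3378  0.012 ]
scene [130.1 275.9] [121 268  20  19 263] [ 0.3661 -0.3561  0.012 ]
scene [188.3 281.9] [179 274  20  20 269] [ 0.4338 -0.2597  0.012 ]
scene [144.2 324.2] [133 314  24  24 353] [ 0.4992 -0.3531  0.012 ]
 dark [431.2 175.2] [427 168   8  14  81] [0.3391 0.3806 0.006 ]
 dark [613.3 255.7] [ 575  210   65   88 2309] [0.7544 0.5178 0.006 ]
 dark [315.6 229.6] [287 217  54  25 318] [0.3988 0.0244 0.006 ]
 dark [372.7 284.5] [ 328  252   88   64 3688] [0.5936 0.0449 0.006 ]
 dark [ 80.4 467. ] [ 69 452  23  28 423] [ 0.7021 -0.4773  0.006 ]
side [301.6 363.6] [292 354  20  21 346] [ 0.4387 -0.2581  0.012 ]
side [346.4 398.1] [336 387  22  24 419] [ 0.5036 -0.3508  0.012 ]
side [209.2 400.9] [198 390  23  24 437] [ 0.28   -0.3361  0.012 ]
side [265.3 405.1] [254 394  23  24 441] [ 0.3704 -0.3537  0.012 ]
 dark [393.6 173.4] [ 354  146   83   45 1775] [0.7988 0.5796 0.006 ]
 dark [ 22.1 167.6] [ 19 158   8  21  57] [-0.3375  0.7223  0.006 ]
 dark [ 93.1 216.3] [  49  158   71  142 3645] [-0.0435  0.3634  0.006 ]
 dark [ 13. 206.] [  0 181  32  62 665] [-0.2787  0.4462  0.006 ]
 dark [289.5 189.3] [287 183   6  13  49] [0.4766 0.4869 0.006 ]
 dark [352.3 273. ] [ 316  253   73   40 2021] [0.5795 0.0369 0.006 ]
 dark [ 32.7 265. ] [ 25 254  12  25 144] [-0.1345  0.1301  0.006 ]
 dark [ 41.8 285.8] [ 39 254   9  56 258] [-0.0902  0.0419  0.006 ]
 dark [264.9 283.6] [252 263  26  34 479] [0.3866 0.0114 0.006 ]
 dark [123.2 301.3] [115 292  15  19  66] [ 0.0952 -0.0298  0.006 ]
 dark [499.5 456.3] [ 484  428   37   52 1003] [ 0.716  -0.4957  0.006 ]
```

View pics/crop.png

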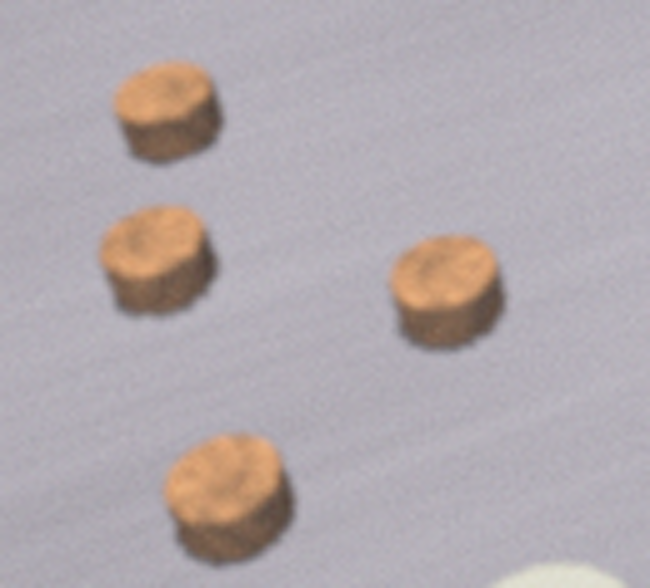

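The crop shows four similar pellets. The one farthest left (largest y) is at scene pixel (188,282), with y = -0.259 against -0.338, -0.356 and -0.353 for the others. Next I locate the dome and the stem.

```bash
python3 - <<'E'
from h import *
r=[];g=[]
for n in ['scene','side','wrist']:
    c=cap(n,'w0.png' if n=='wrist' else None); im=c['color']; hsv=cv2.cvtColor(im,cv2.COLOR_RGB2HSV)
    if n=='wrist': o,d=ray(c,320,240); print(o,d,c['camera_matrix'],c['k1']);print(np.array(c['R']));continue
    box=(328,252,416,314) if n=='scene' else (316,253,389,293)
    d=cv2.inRange(hsv,(0,0,0),(180,255,75)); x0,y0,x1,y1=box
    mm=np.zeros_like(d); mm[y0:y1,x0:x1]=255
    # dish outline ellipse (incl. dome)
    cs,_=cv2.findContours(d&mm,cv2.RETR_CCOMP,cv2.CHAIN_APPROX_NONE)
    cs=sorted(cs,key=len)
    pts=np.array([plane(c,*p[0],.006)[:2] for p in cs[-1]],np.float32)
    A=np.c_[2*pts,np.ones(len(pts))]; s=np.linalg.lstsq(A,(pts**2).sum(1),rcond=None)[0]
    print(n,'dish circle',s[:2],np.sqrt(s[2]+s[:2]@s[:2]))
    p=np.array([plane(c,*q[0],.017)[:2] for q in cs[-2]]); print(' dome',p.mean(0),np.ptp(p,axis=0),len(p))
    # stem top
    d=cv2.inRange(hsv,(0,0,0),(180,255,70)); 
    b=(424,164,440,186) if n=='scene' else (283,178,296,200)
    ys,xs=np.nonzero(d[b[1]:b[3],b[0]:b[2]]); ys+=b[1];xs+=b[0]
    t=ys.min(); u=xs[ys<=t+3].mean(); print(' stem',t,u,plane(c,u,t+1.5,.124))
    r.append(ray(c,u,t+ (1.5)))
(o1,d1),(o2,d2)=r
s=np.linalg.lstsq(np.c_[d1,-d2],o2-o1,rcond=None)[0]; print(o1+d1*s[0],o2+d2*s[1])
E
```

```text
scene dish circle [0.58416893 0.04733632] 0.08174390062166763
 dome [0.58428404 0.0469425 ] [0.0557209  0.05269027] 69
 stem 167 432.1111111111111 [0.46321975 0.26362791 0.124     ]
side dish circle [0.58080198 0.04414971] 0.08165445180360244
 dome [0.5811045  0.04439319] [0.05281982 0.0592541 ] 55
 stem 183 289.5 [0.45865737 0.25685144 0.124     ]
[0.13667306 0.61431093 0.38317132] [ 0.25335448 -0.08218432 -0.96387616] [[352.92102161   0.         318.23489476]
 [  0.         352.92102161 237.97466616]
 [  0.           0.           1.        ]] -0.025788055947444856
[[ 3.27525692e-01  9.44842212e-01  3.39885045e-04]
 [ 9.12123881e-01 -3.16277821e-01  2.60764962e-01]
 [ 2.46489241e-01 -8.50972073e-02 -9.65402258e-01]]
[0.45902153 0.26755504 0.12067414] [0.45944437 0.2669754  0.11945596]
```

View pics/w0.png

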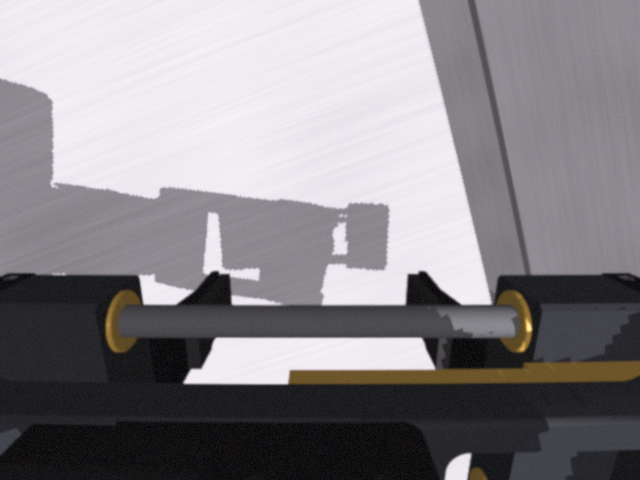

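The wrist view shows only bench and the arm's shadow above the fingers (finger tips at about rows 270–370). The measurements agree: dish (0.5825, 0.046), stem top about (0.459, 0.265, 0.12), pellet (0.436, -0.259).

```bash
cat >> h.py <<'E'
from scipy.spatial.transform import Rotation as Ro
def tgt(x,y,z,xa=90):
    s=bot.read_state(); R=np.array(s['tcp_rot']); a=np.radians(xa)
    T=np.array([[np.cos(a),np.sin(a),0],[np.sin(a),-np.cos(a),0],[0,0,-1]])
    dr=Ro.from_matrix(R.T@T).as_rotvec(degrees=True); off=R.T@(np.array([x,y,z])-s['position'])
    print((x,y,z),'offset',off.round(4),'dr',dr.round(2),'t',s['time_s'])
E
python3 - <<'E'
from h import *
tgt(.45,.2,.24); tgt(.436,-.259,.2); tgt(.436,-.259,.12)
c=cap('side'); print('jar',plane(c,434,330,.085),'cup',plane(c,388,212,.075))
E
```

```text
(0.45, 0.2, 0.24) offset [-0.3597 -0.2884 -0.0176] dr [-3.000e-02  1.000e-02  7.087e+01] t 0.35
(0.436, -0.259, 0.2) offset [-0.4969 -0.7267  0.0226] dr [-3.000e-02  1.000e-02  7.087e+01] t 0.35
(0.436, -0.259, 0.12) offset [-0.4969 -0.7266  0.1026] dr [-3.000e-02  1.000e-02  7.087e+01] t 0.35
jar [ 0.66430443 -0.27855629  0.085     ] cup [0.68856707 0.19018883 0.075     ]
```

servo_tool(targets=[{"offset":[-0.36,-0.288,-0.018],"dr":[0,0,71]},{"offset":[-0.36,-0.288,-0.018],"dr":[0,0,71]},{"offset":[-0.36,-0.288,-0.018],"dr":[0,0,71]},{"offset":[-0.36,-0.288,-0.018],"dr":[0,0,71]},{"offset":[-0.36,-0.288,-0.018],"dr":[0,0,71]},{"offset":[-0.36,-0.288,-0.018],"dr":[0,0,71]},{"offset":[-0.36,-0.288,-0.018],"dr":[0,0,71]},{"offset":[-0.36,-0.288,-0.018],"dr":[0,0,71]},{"offset":[-0.36,-0.288,-0.018],"dr":[0,0,71]},{"offset":[-0.36,-0.288,-0.018],"dr":[0,0,71]},{"offset":[-0.36,-0.288,-0.018],"dr":[0,0,71]},{"offset":[-0.497,-0.727,0.023],"dr":[0,0,71]},{"offset":[-0.497,-0.727,0.023],"dr":[0,0,71]},{"offset":[-0.497,-0.727,0.023],"dr":[0,0,71]},{"offset":[-0.497,-0.727,0.023],"dr":[0,0,71]},{"offset":[-0.497,-0.727,0.023],"dr":[0,0,71]},{"offset":[-0.497,-0.727,0.023],"dr":[0,0,71]},{"offset":[-0.497,-0.727,0.023],"dr":[0,0,71]},{"offset":[-0.497,-0.727,0.023],"dr":[0,0,71]},{"offset":[-0.497,-0.727,0.023],"dr":[0,0,71]}], gripper=-1)

```text
time_s: 2.07
position: [0.4382, -0.1725, 0.2075]
tcp_rot: [[0.003, 1.0, 0.001], [1.0, -0.003, -0.0], [-0.0, 0.001, -1.0]]
force: [1.2, 0.1, 0.4]
opening: 1.003
grasp_force: 0.0
```

```bash
python3 - <<'E'
from h import *
tgt(.436,-.259,.15)
E
```

```text
(0.436, -0.259, 0.15) offset [-0.0864 -0.0021  0.0576] dr [ 0.05  0.02 -0.15] t 2.0667
```

servo_tool(targets=[{"offset":[-0.086,-0.002,0.058],"dr":[0,0,0]},{"offset":[-0.086,-0.002,0.058],"dr":[0,0,0]},{"offset":[-0.086,-0.002,0.058],"dr":[0,0,0]},{"offset":[-0.086,-0.002,0.058],"dr":[0,0,0]},{"offset":[-0.086,-0.002,0.058],"dr":[0,0,0]},{"offset":[-0.086,-0.002,0.058],"dr":[0,0,0]}])

```text
time_s: 2.57
position: [0.4362, -0.2556, 0.1497]
tcp_rot: [[0.002, 1.0, -0.0], [1.0, -0.002, 0.001], [0.001, -0.0, -1.0]]
force: [-1.3, -0.5, -0.8]
opening: 0.999
grasp_force: 0.0
```

```bash
cat >> h.py <<'E'
def wpel(z=.011):
    c=cap('wrist'); hsv=cv2.cvtColor(c['color'],cv2.COLOR_RGB2HSV)
    m=cv2.inRange(hsv,(3,90,60),(22,255,255)); N,L,S,C=cv2.connectedComponentsWithStats(m)
    for i in range(1,N):
        if S[i,4]>300: print(C[i].round(1),S[i],plane(c,*C[i],z).round(4))
    return c
E
python3 - <<'E'
from h import *
c=wpel(); cv2.imwrite('pics/w1.png',c['color'][:,:,::-1]); tgt(.436,-.259,.004)
s=bot.read_state(); print(s['position'], proj(c,s['position']))
E
```

```text
[321.4 230.9] [ 299  208   46   47 1653] [ 0.4383 -0.258   0.011 ]
[130.  314.3] [ 105  289   72   64 1636] [ 0.2579 -0.3386  0.011 ]
[517.8 321.1] [ 497  290   36   63 1160] [ 0.6246 -0.3464  0.011 ]
[248.3 342.5] [230 337  38  14 402] [ 0.3683 -0.3681  0.011 ]
[481.5 374.4] [ 289  361  351   24 5656] [ 0.5971 -0.4048  0.011 ]
(0.436, -0.259, 0.004) offset [-0.0037 -0.0005  0.146 ] dr [ 0.02 -0.   -0.07] t 2.6167
[ 0.43649052 -0.25529751  0.15004579] [319.87293845 293.4861684 ]
```

View pics/w1.png

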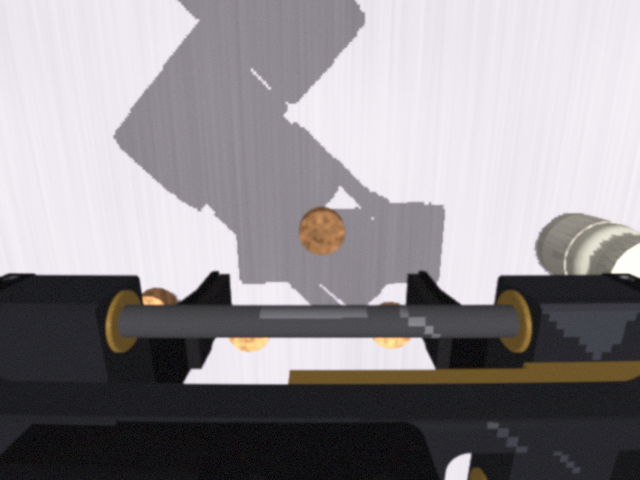

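The pellet is at (321,231) below the gripper. Its neighbours are well clear of the fingers and the jar is at the right edge, so I descend.

servo_tool(targets=[{"offset":[-0.002,0.002,0.04],"dr":[0,0,0]},{"offset":[-0.002,0.002,0.08],"dr":[0,0,0]},{"offset":[-0.002,0.002,0.11],"dr":[0,0,0]},{"offset":[-0.002,0.002,0.125],"dr":[0,0,0]},{"offset":[-0.002,0.002,0.135],"dr":[0,0,0]},{"offset":[-0.002,0.002,0.144],"dr":[0,0,0]},{"offset":[-0.002,0.002,0.144],"dr":[0,0,0]},{"offset":[-0.002,0.002,0.144],"dr":[0,0,0]},{"offset":[-0.002,0.002,0.144],"dr":[0,0,0]}])

```text
time_s: 3.37
position: [0.4392, -0.2588, 0.0066]
tcp_rot: [[0.002, 1.0, 0.002], [1.0, -0.002, -0.002], [-0.002, 0.002, -1.0]]
force: [-0.2, -0.2, -0.1]
opening: 0.999
grasp_force: 0.0
```

servo_tool(targets=[{"offset":[0,0,0],"dr":[0,0,0]},{"offset":[0,0,0],"dr":[0,0,0]},{"offset":[0,0,0],"dr":[0,0,0]},{"offset":[0,0,0],"dr":[0,0,0]},{"offset":[0,0,0],"dr":[0,0,0]},{"offset":[0,0,0],"dr":[0,0,0]},{"offset":[0,0,0],"dr":[0,0,0]},{"offset":[0,0,0],"dr":[0,0,0]},{"offset":[0,0,0],"dr":[0,0,0]},{"offset":[0,0,0],"dr":[0,0,0]}], gripper=1)

```text
time_s: 4.2
position: [0.4384, -0.2584, 0.0054]
tcp_rot: [[0.002, 1.0, -0.0], [1.0, -0.002, 0.0], [0.0, -0.0, -1.0]]
force: [-0.4, 0.9, 0.7]
opening: 0.452
grasp_force: 30.0
```

```bash
python3 - <<'E'
from h import *
c=wpel(); tgt(.436,-.2,.15);tgt(.5,.046,.15); tgt(.5825,.046,.15)
E
```

```text
[318.1 282.7] [ 275  253   88   53 3625] [ 0.4378 -0.2502  0.011 ]
[217.2 322. ] [209 290  20  64 724] [ 0.3884 -0.2708  0.011 ]
[419.3 322. ] [408 290  20  64 729] [ 0.4872 -0.271   0.011 ]
[382.3 374.8] [ 172  362  395   23 6489] [ 0.4705 -0.3009  0.011 ]
(0.436, -0.2, 0.15) offset [ 0.0584 -0.0025 -0.1446] dr [-0.   -0.   -0.13] t 4.25
(0.5, 0.046, 0.15) offset [ 0.3045  0.0609 -0.1446] dr [-0.   -0.   -0.13] t 4.25
(0.5825, 0.046, 0.15) offset [ 0.3047  0.1434 -0.1446] dr [-0.   -0.   -0.13] t 4.25
```

Gripped: the opening is about 39 mm, which fits the pellet. Next I lift and carry it over the dish.

servo_tool(targets=[{"offset":[0,0,-0.02],"dr":[0,0,0]},{"offset":[0,0,-0.06],"dr":[0,0,0]},{"offset":[0,0,-0.1],"dr":[0,0,0]},{"offset":[0.02,0.01,-0.13],"dr":[0,0,0]},{"offset":[0.05,0.025,-0.135],"dr":[0,0,0]},{"offset":[0.085,0.04,-0.135],"dr":[0,0,0]},{"offset":[0.12,0.056,-0.135],"dr":[0,0,0]},{"offset":[0.155,0.073,-0.135],"dr":[0,0,0]},{"offset":[0.19,0.09,-0.135],"dr":[0,0,0]},{"offset":[0.225,0.105,-0.135],"dr":[0,0,0]},{"offset":[0.255,0.12,-0.135],"dr":[0,0,0]},{"offset":[0.28,0.132,-0.135],"dr":[0,0,0]},{"offset":[0.295,0.14,-0.135],"dr":[0,0,0]},{"offset":[0.302,0.144,-0.135],"dr":[0,0,0]},{"offset":[0.305,0.144,-0.135],"dr":[0,0,0]},{"offset":[0.305,0.144,-0.135],"dr":[0,0,0]},{"offset":[0.305,0.144,-0.135],"dr":[0,0,0]},{"offset":[0.305,0.144,-0.135],"dr":[0,0,0]}])

```text
time_s: 5.75
position: [0.5824, 0.0451, 0.1403]
tcp_rot: [[0.004, 1.0, -0.001], [1.0, -0.004, -0.0], [-0.0, -0.001, -1.0]]
force: [-0.3, -0.2, -0.7]
opening: 0.449
grasp_force: 30.0
```

```bash
python3 - <<'E'
from h import *
s=bot.read_state(); p=np.array(s['position']); print(p,s['opening'])
for n in ['wrist','scene','side']:
    c=cap(n,n+'2.png'); hsv=cv2.cvtColor(c['color'],cv2.COLOR_RGB2HSV)
    m=cv2.inRange(hsv,(3,90,60),(22,255,255))
    if n=='wrist':
        m[:,:260]=0;m[:,380:]=0;m[320:]=0
        ys,xs=np.nonzero(m); t=ys[(xs>310)&(xs<330)].min(); print('wrist pel top',t,plane(c,318,t,p[2]-.0055), xs.min(),xs.max())
    else:
        if n=='side': m[300:]=0;m[:130]=0
        else: m[:,:220]=0
        N,L,S,C=cv2.connectedComponentsWithStats(m); i=1+S[1:,4].argmax(); print(n,S[i],C[i],plane(c,*C[i],p[2]+.0055))
    g=cv2.inRange(hsv,(0,0,0),(180,255,70))
E
```

```text
[0.58235297 0.0451042  0.14028399] 0.4493428493531439
wrist pel top 252 [0.5817683  0.06495373 0.13478399] 275 362
scene [363 210  15  23 277] [370.33574007 220.64259928] [0.57691683 0.04000038 0.14578399]
side [349 208  18  14 202] [356.82178218 214.45544554] [0.58354975 0.04542598 0.14578399]
```

View pics/wrist2.png

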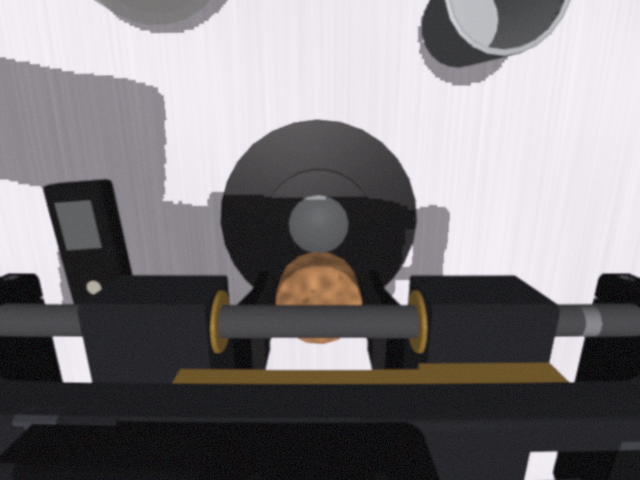

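The wrist view shows the pellet between the pads at (318,297), the dome at (319,223), the dish rim spanning columns 221–415, and the cup and covers near the top edge. I measure the dish and dome in this frame.

```bash
python3 - <<'E'
from h import *
c=cap('wrist'); im=c['color']; hsv=cv2.cvtColor(im,cv2.COLOR_RGB2HSV)
v=hsv[:,:,2]
def circ(P):
    A=np.c_[2*P,np.ones(len(P))]; s=np.linalg.lstsq(A,(P**2).sum(1),rcond=None)[0]; return s[:2],np.sqrt(s[2]+s[:2]@s[:2])
print(v[223,280:360:6],v[215,205:235:3])
# dish outer edge: rows 125..190
P=[]
for y in range(122,190,3):
    r=v[y].astype(int); xs=np.nonzero(r[200:440]<95)[0]+200
    P+= [plane(c,xs.min(),y,.006)[:2],plane(c,xs.max()+1,y,.006)[:2]]
P=np.array(P); print('dish',circ(P))
P=[]
for y in range(200,250,3):
    r=v[y,285:355]; m=r>r[0:3].mean()/2+v[223,310:330].mean()/2; xs=np.nonzero(m)[0]+285
    if len(xs): P+=[plane(c,xs.min(),y,.014)[:2],plane(c,xs.max()+1,y,.014)[:2]]
print('dome',circ(np.array(P)))
E
```

```text
[ 29  30  98  97 103 102 107 105 101 101  98  89  28  27] [141 144 146 139 138  88  29  29  28  30]
dish (array([0.58196956, 0.05076047]), np.float64(0.0831454881471718))
dome (array([0.58199445, 0.05124932]), np.float64(0.024528206000838368))
```

servo_tool(targets=[{"offset":[0.003,0,0.03],"dr":[0,0,0]},{"offset":[0.003,0,0.06],"dr":[0,0,0]},{"offset":[0.003,0,0.08],"dr":[0,0,0]},{"offset":[0.003,0,0.085],"dr":[0,0,0]},{"offset":[0.003,0,0.085],"dr":[0,0,0]},{"offset":[0.003,0,0.085],"dr":[0,0,0]}])

```text
time_s: 6.45
position: [0.5836, 0.049, 0.0559]
tcp_rot: [[0.003, 1.0, 0.001], [1.0, -0.003, -0.0], [-0.0, 0.001, -1.0]]
force: [-0.6, -0.6, 0.0]
opening: 0.455
grasp_force: 30.0
```

```bash
cat >> h.py <<'E'
def circ(P):
    P=np.array(P); A=np.c_[2*P,np.ones(len(P))]; s=np.linalg.lstsq(A,(P**2).sum(1),rcond=None)[0]; return s[:2].round(4),np.sqrt(s[2]+s[:2]@s[:2]).round(4)
def wdish(rows,cols,th=95,name=None):
    c=cap('wrist',name); v=c['color'].max(2).astype(int); P=[]
    for y in range(*rows):
        xs=np.nonzero(v[y,cols[0]:cols[1]]<th)[0]+cols[0]
        if len(xs): P+=[plane(c,xs.min(),y,.006)[:2],plane(c,xs.max()+1,y,.006)[:2]]
    print('dish',circ(P)); return c
E
python3 - <<'E'
from h import *
p=np.array(bot.read_state()['position']); print(p)
c=cap('wrist','w3.png'); v=c['color'].max(2).astype(int)
col=v[:,319]; print('col',[(y,col[y]) for y in range(60,260,8)])
print([ (proj(c,(.582+dx,.049+dy,.006))).round() for dx,dy in((0,.085),(.085,0),(-.085,0))])
hsv=cv2.cvtColor(c['color'],cv2.COLOR_RGB2HSV); m=cv2.inRange(hsv,(3,90,60),(22,255,255)); ys,xs=np.nonzero(m[:320]); k=(xs>310)&(xs<330); print('pel',plane(c,318,ys[k].min(),p[2]-.0055))
E
```

```text
[0.58362843 0.04898886 0.05590346]
col [(60, np.int64(240)), (68, np.int64(238)), (76, np.int64(240)), (84, np.int64(239)), (92, np.int64(239)), (100, np.int64(239)), (108, np.int64(241)), (116, np.int64(225)), (124, np.int64(91)), (132, np.int64(90)), (140, np.int64(88)), (148, np.int64(83)), (156, np.int64(85)), (164, np.int64(78)), (172, np.int64(75)), (180, np.int64(79)), (188, np.int64(61)), (196, np.int64(76)), (204, np.int64(74)), (212, np.int64(28)), (220, np.int64(28)), (228, np.int64(101)), (236, np.int64(103)), (244, np.int64(114)), (252, np.int64(109))]
[array([316., 119.]), array([451., 261.]), array([182., 261.])]
pel [0.5830042  0.06888513 0.05040346]
```

View pics/w3.png

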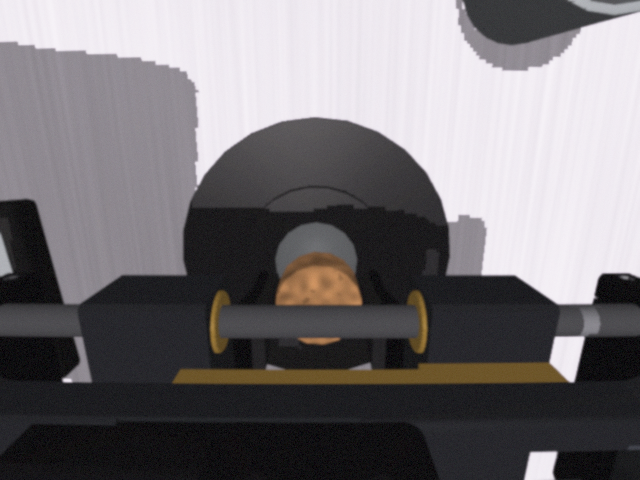

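The dome is at (316,248) and the dish rim spans columns 183–449 with its top at row 118. This matches the prediction for centre (0.582, 0.049). I fit the rim from this frame.

```bash
python3 - <<'E'
from h import *
wdish((122,200,3),(175,460),115)
tgt(.582,.049,.0295)
E
```

```text
dish (array([0.5819, 0.0513]), np.float64(0.0833))
(0.582, 0.049, 0.0295) offset [-0.0001 -0.0025  0.0274] dr [ 0.18  0.02 -0.13] t 6.55
```

servo_tool(targets=[{"offset":[0,-0.002,0.01],"dr":[0,0,0]},{"offset":[0,-0.002,0.018],"dr":[0,0,0]},{"offset":[0,-0.002,0.022],"dr":[0,0,0]},{"offset":[0,-0.002,0.024],"dr":[0,0,0]},{"offset":[0,-0.002,0.024],"dr":[0,0,0]},{"offset":[0,-0.002,0.024],"dr":[0,0,0]}])

```text
time_s: 7.05
position: [0.581, 0.0493, 0.0312]
tcp_rot: [[0.002, 1.0, -0.0], [1.0, -0.002, 0.0], [0.0, -0.0, -1.0]]
force: [-0.4, -0.1, -0.4]
opening: 0.449
grasp_force: 30.0
```

```bash
python3 - <<'E'
from h import *
p=[]
for i in range(4):
    cap('wrist'); s=bot.read_state(); print(np.round(s['position'],4),np.round(s['force'],1))
E
```

```text
[0.5812 0.0493 0.0314] [-0.2 -1.  -1.5]
[0.5813 0.0493 0.0315] [-0.1 -0.1 -1.2]
[0.5813 0.0493 0.0316] [-0.3 -0.2 -0.6]
[0.5813 0.0493 0.0317] [ 0.3 -0.8 -0.3]
```

servo_tool(targets=[{"offset":[0,0.001,0.0007],"dr":[0,0,0]},{"offset":[0,0.001,0.0014],"dr":[0,0,0]},{"offset":[0,0.001,0.002],"dr":[0,0,0]},{"offset":[0,0.001,0.0025],"dr":[0,0,0]},{"offset":[0,0.001,0.0025],"dr":[0,0,0]},{"offset":[0,0.001,0.0025],"dr":[0,0,0]}])

```text
time_s: 7.75
position: [0.582, 0.0493, 0.0288]
tcp_rot: [[0.002, 1.0, -0.0], [1.0, -0.002, 0.0], [0.0, -0.0, -1.0]]
force: [-0.3, 0.6, -1.0]
opening: 0.452
grasp_force: 30.0
```

servo_tool(targets=[{"offset":[0,0,0.0005],"dr":[0,0,0]},{"offset":[0,0,0.001],"dr":[0,0,0]},{"offset":[0,0,0.001],"dr":[0,0,0]}])

```text
time_s: 8.0
position: [0.5821, 0.0493, 0.0281]
tcp_rot: [[0.002, 1.0, 0.0], [1.0, -0.002, -0.0], [-0.0, 0.0, -1.0]]
force: [0.4, -0.3, 1.4]
opening: 0.45
grasp_force: 30.0
```

Contact is close, so I release by opening the gripper.

servo_tool(targets=[{"offset":[0,0,0],"dr":[0,0,0]},{"offset":[0,0,0],"dr":[0,0,0]},{"offset":[0,0,0],"dr":[0,0,0]},{"offset":[0,0,0],"dr":[0,0,0]},{"offset":[0,0,0],"dr":[0,0,0]},{"offset":[0,0,0],"dr":[0,0,0]}], gripper=-0.7)

```text
time_s: 8.5
position: [0.5821, 0.0493, 0.0279]
tcp_rot: [[0.002, 1.0, 0.0], [1.0, -0.002, -0.0], [-0.0, 0.0, -1.0]]
force: [-0.7, 0.4, 0.5]
opening: 0.802
grasp_force: 0.0
```

```bash
python3 - <<'E'
from h import *
p=np.array(bot.read_state()['position']); print(p)
for i in range(3):
    c=cap('wrist','w4.png');hsv=cv2.cvtColor(c['color'],cv2.COLOR_RGB2HSV); m=cv2.inRange(hsv,(3,90,60),(22,255,255)); m[320:]=0;m[:,:240]=0;m[:,400:]=0;ys,xs=np.nonzero(m); k=(xs>305)&(xs<335); print('pel',plane(c,319,ys[k].min(),.023),ys.min(),xs.min(),xs.max(),[int(plane(c,x,310,.045)[0]*1e4) for x in (xs.min(),xs.max())])
E
```

```text
[0.58205597 0.04930534 0.02788433]
pel [0.58189877 0.06885854 0.023     ] 253 275 362 [5621, 6010]
pel [0.58189862 0.06885687 0.023     ] 253 275 362 [5621, 6010]
pel [0.58189941 0.06885501 0.023     ] 253 275 362 [5621, 6010]
```

View pics/w4.png

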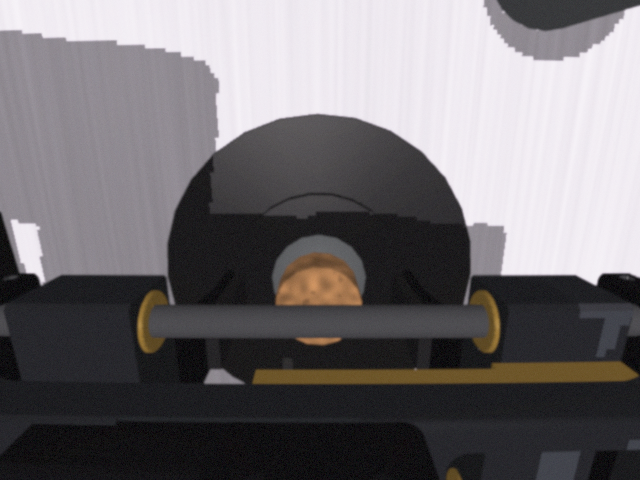

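The pellet rests upright on the dome, with the pellet at (319,297), the dome edge at columns 273–365 and the pads clear. I lift straight up.

servo_tool(targets=[{"offset":[0,0,-0.004],"dr":[0,0,0]},{"offset":[0,0,-0.012],"dr":[0,0,0]},{"offset":[0,0,-0.025],"dr":[0,0,0]},{"offset":[0,0,-0.05],"dr":[0,0,0]},{"offset":[0,0,-0.09],"dr":[0,0,0]},{"offset":[0,0,-0.13],"dr":[0,0,0]},{"offset":[0,0,-0.16],"dr":[0,0,0]},{"offset":[0,0,-0.17],"dr":[0,0,0]},{"offset":[0,0,-0.17],"dr":[0,0,0]}], gripper=-1)

```text
time_s: 9.4
position: [0.5842, 0.0492, 0.2021]
tcp_rot: [[0.002, 1.0, 0.008], [1.0, -0.002, -0.001], [-0.001, 0.008, -1.0]]
force: [0.4, -0.6, -0.5]
opening: 1.001
grasp_force: 0.0
```

```bash
python3 - <<'E'
from h import *
for n in ['wrist','scene','side']:
    c=cap(n); hsv=cv2.cvtColor(c['color'],cv2.COLOR_RGB2HSV); v=c['color'].max(2).astype(int)
    m=cv2.inRange(hsv,(3,90,60),(22,255,255)); 
    if n=='side': m[300:]=0;m[:130]=0
    if n=='scene': m[:,:240]=0; m[:,420:]=0
    if n=='wrist': m[260:]=0
    N,L,S,C=cv2.connectedComponentsWithStats(m)
    for i in range(1,N):
        if S[i,4]>50: print(n,S[i],C[i],plane(c,*C[i],.036).round(4))
    if n=='wrist':
        P=[]
        for y in range(80,230):
            xs=np.nonzero(v[y,200:440]<95)[0]+200
            if len(xs)>25: P.append((y,xs.min(),xs.max()))
        P=np.array(P); print(P[::12]); np.save('P.npy',P)
        Q=[plane(c,x,y,.006)[:2] for y,a,b in P[3:60] for x in (a,b+1)]; print(circ(Q)); cv2.imwrite('pics/w5.png',c['color'][:,:,::-1])
tgt(.46,.25,.2); tgt(.46,.266,.19)
E
```

```text
wrist [ 293  199   43   45 1532] [314.3537859  221.20822454] [0.5813 0.0492 0.036 ]
[[ 80 413 439]
 [142 272 358]
 [154 257 372]
 [166 247 382]
 [178 240 389]
 [190 236 392]
 [202 234 395]
 [214 233 395]
 [226 235 394]]
(array([0.582 , 0.0507]), np.float64(0.083))
scene [344 123  30  22 106] [357.64150943 133.11320755] [0.1036 0.3043 0.036 ]
scene [400 140  14   9  64] [406.296875 144.125   ] [0.2199 0.3857 0.036 ]
scene [362 259  21  22 376] [371.65425532 268.98404255] [0.5832 0.0469 0.036 ]
side [323 149  44   6 161] [344.85714286 150.8136646 ] [0.6671 0.698  0.036 ]
side [409 152  23  25 117] [419.21367521 166.15384615] [0.8704 0.5603 0.036 ]
side [367 161  11  17  66] [372.22727273 168.95454545] [0.7243 0.547  0.036 ]
side [345 253  17  15 205] [353.18536585 259.63414634] [0.5811 0.044  0.036 ]
(0.46, 0.25, 0.2) offset [ 0.2003 -0.1211 -0.003 ] dr [-0.18 -0.02 -0.13] t 9.55
(0.46, 0.266, 0.19) offset [ 0.2163 -0.1211  0.007 ] dr [-0.18 -0.02 -0.13] t 9.55
```

In all three cameras the pellet and dome agree to within about 1 mm. Next is the stem.

servo_tool(targets=[{"offset":[0.036,-0.02,0],"dr":[0,0,0]},{"offset":[0.072,-0.04,0],"dr":[0,0,0]},{"offset":[0.108,-0.06,0],"dr":[0,0,0]},{"offset":[0.144,-0.08,0],"dr":[0,0,0]},{"offset":[0.175,-0.1,0],"dr":[0,0,0]},{"offset":[0.2,-0.115,0],"dr":[0,0,0]},{"offset":[0.215,-0.121,0.005],"dr":[0,0,0]},{"offset":[0.216,-0.121,0.007],"dr":[0,0,0]},{"offset":[0.216,-0.121,0.007],"dr":[0,0,0]},{"offset":[0.216,-0.121,0.007],"dr":[0,0,0]}])

```text
time_s: 10.38
position: [0.4612, 0.2648, 0.1894]
tcp_rot: [[0.002, 1.0, -0.003], [1.0, -0.002, -0.001], [-0.001, -0.003, -1.0]]
force: [-0.1, 0.0, -0.2]
opening: 1.001
grasp_force: 0.0
```

```bash
python3 - <<'E'
from h import *
c=cap('wrist','w5.png'); s=bot.read_state(); print(s['position']); print([proj(c,(.46,.266,z)).round() for z in (.124,.094)])
E
```

```text
[0.46170636 0.26454512 0.18988508]
[array([318., 252.]), array([318., 240.])]
```

View pics/w5.png

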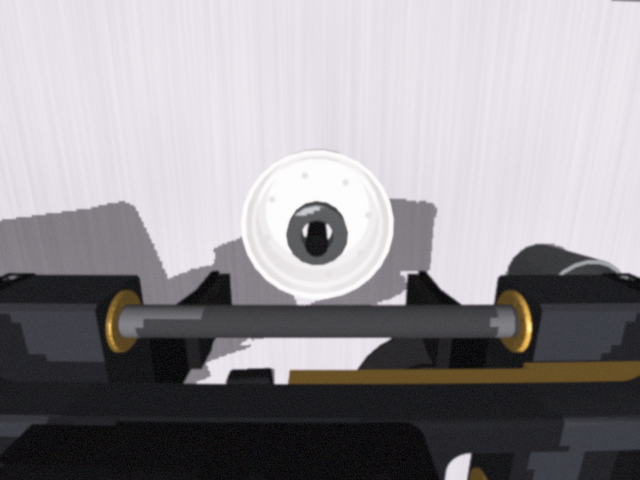

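The covers show as a white disc spanning (242–393, 150–297), the collar centre is about (317,233), and the stem's top end is near (317,247). I measure both.

```bash
python3 - <<'E'
from h import *
c=cap('wrist'); v=c['color'].max(2).astype(int); print(bot.read_state()['position'])
print([round(float(x),4) for x in plane(c,317,233,.094)],plane(c,347,233,.094)[0]-plane(c,287,233,.094)[0])
m=(v[195:275,280:355]<140).astype(np.uint8); N,L,S,C=cv2.connectedComponentsWithStats(m); i=1+S[1:,4].argmax(); mm=(L==i).astype(np.uint8)
cs,_=cv2.findContours(mm,cv2.RETR_EXTERNAL,cv2.CHAIN_APPROX_NONE); p=cs[0][:,0]+[280,195]
print('collar',circ([plane(c,*q,.094)[:2] for q in p]), circ([plane(c,*q,.094)[:2] for q in p if q[1]>225]))
m=(v[215:262,300:335]<35); ys,xs=np.nonzero(m); ys+=215; xs+=300; print('stem px',xs.min(),xs.max(),ys.min(),ys.max()); 
k=ys>ys.max()-12; print(xs[k].min(),xs[k].max())
b=plane(c,317,ys.max()+1,.124); print('stem front',b, 'centre y',b[1]+.008, plane(c,(xs[k].min()+xs[k].max()+1)/2,247,.124), plane(c,xs[k].max()+1,247,.124)[0]-plane(c,xs[k].min(),247,.124)[0])
E
```

```text
[0.46199707 0.2644568  0.19023386]
[0.46, 0.271, 0.094] 0.045066348063819595
collar (array([0.4591, 0.2707]), np.float64(0.023)) (array([0.4591, 0.2692]), np.float64(0.0222))
stem px 305 326 222 254
305 326
stem front [0.46016282 0.26334878 0.124     ] centre y 0.2713487809605667 [0.4595147  0.26898117 0.124     ] 0.014749764369907659
```

servo_tool(targets=[{"offset":[0.005,-0.002,0.02],"dr":[0,0,0]},{"offset":[0.005,-0.002,0.045],"dr":[0,0,0]},{"offset":[0.005,-0.002,0.065],"dr":[0,0,0]},{"offset":[0.005,-0.002,0.08],"dr":[0,0,0]},{"offset":[0.005,-0.002,0.088],"dr":[0,0,0]},{"offset":[0.005,-0.002,0.09],"dr":[0,0,0]},{"offset":[0.005,-0.002,0.09],"dr":[0,0,0]},{"offset":[0.005,-0.002,0.09],"dr":[0,0,0]},{"offset":[0.005,-0.002,0.09],"dr":[0,0,0]}])

```text
time_s: 11.23
position: [0.4605, 0.2706, 0.1019]
tcp_rot: [[0.003, 1.0, 0.002], [1.0, -0.003, 0.001], [0.001, 0.002, -1.0]]
force: [0.0, -0.2, -0.2]
opening: 0.996
grasp_force: 0.0
```

```bash
python3 - <<'E'
from h import *
cap('wrist');tgt(.4595,.2695,.099)
E
```

```text
(0.4595, 0.2695, 0.099) offset [-0.0012 -0.0008  0.0029] dr [ 0.12 -0.04 -0.13] t 11.2833
```

servo_tool(targets=[{"offset":[-0.001,-0.001,0.002],"dr":[0,0,0]},{"offset":[-0.001,-0.001,0.003],"dr":[0,0,0]},{"offset":[-0.001,-0.001,0.003],"dr":[0,0,0]},{"offset":[-0.001,-0.001,0.003],"dr":[0,0,0]}])

```text
time_s: 11.62
position: [0.4584, 0.2696, 0.098]
tcp_rot: [[0.002, 1.0, 0.0], [1.0, -0.002, 0.0], [0.0, 0.0, -1.0]]
force: [-0.1, 0.1, 0.9]
opening: 1.0
grasp_force: 0.0
```

servo_tool(targets=[{"offset":[0,0,0],"dr":[0,0,0]},{"offset":[0,0,0],"dr":[0,0,0]},{"offset":[0,0,0],"dr":[0,0,0]},{"offset":[0,0,0],"dr":[0,0,0]},{"offset":[0,0,0],"dr":[0,0,0]},{"offset":[0,0,0],"dr":[0,0,0]},{"offset":[0,0,0],"dr":[0,0,0]},{"offset":[0,0,0],"dr":[0,0,0]},{"offset":[0,0,0],"dr":[0,0,0]},{"offset":[0,0,0],"dr":[0,0,0]},{"offset":[0,0,0],"dr":[0,0,0]},{"offset":[0,0,0],"dr":[0,0,0]},{"offset":[0,0,0],"dr":[0,0,0]}], gripper=1)

```text
time_s: 12.7
position: [0.4591, 0.2697, 0.0979]
tcp_rot: [[0.002, 1.0, 0.001], [1.0, -0.002, 0.0], [0.0, 0.001, -1.0]]
force: [1.9, 0.3, -2.2]
opening: 0.17
grasp_force: 30.0
```

```bash
python3 - <<'E'
from h import *
c=cap('wrist','w6.png');tgt(.4595,.2695,.22); tgt(.582,.0493,.22)
E
```

```text
(0.4595, 0.2695, 0.22) offset [-0.0002  0.0005 -0.1221] dr [ 0.07 -0.02 -0.13] t 12.75
(0.582, 0.0493, 0.22) offset [-0.2201  0.1235 -0.122 ] dr [ 0.07 -0.02 -0.13] t 12.75
```

View pics/w6.png

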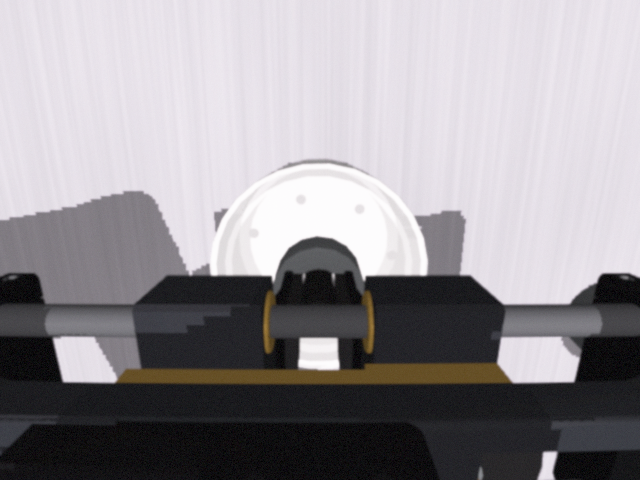

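The stem is held (opening about 15 mm). Next I lift gently.

servo_tool(targets=[{"offset":[0,0,-0.002],"dr":[0,0,0]},{"offset":[0,0,-0.006],"dr":[0,0,0]},{"offset":[0,0,-0.012],"dr":[0,0,0]},{"offset":[0,0,-0.02],"dr":[0,0,0]},{"offset":[0,0,-0.03],"dr":[0,0,0]},{"offset":[0,0,-0.042],"dr":[0,0,0]},{"offset":[0,0,-0.055],"dr":[0,0,0]},{"offset":[0,0,-0.068],"dr":[0,0,0]},{"offset":[0,0,-0.08],"dr":[0,0,0]},{"offset":[0,0,-0.09],"dr":[0,0,0]},{"offset":[0,0,-0.097],"dr":[0,0,0]},{"offset":[0,0,-0.1],"dr":[0,0,0]},{"offset":[0,0,-0.1],"dr":[0,0,0]},{"offset":[0,0,-0.1],"dr":[0,0,0]}])

```text
time_s: 13.92
position: [0.4582, 0.2694, 0.1977]
tcp_rot: [[0.002, 1.0, -0.001], [1.0, -0.002, -0.0], [-0.0, -0.001, -1.0]]
force: [0.4, -0.4, -4.9]
opening: 0.172
grasp_force: 30.0
```

```bash
python3 - <<'E'
from h import *
c=cap('side','s6.png');tgt(.582,.0493,.2)
E
```

```text
(0.582, 0.0493, 0.2) offset [-0.2198  0.1245 -0.0027] dr [-0.08  0.03 -0.12] t 13.9667
```

servo_tool(targets=[{"offset":[-0.003,0.002,0],"dr":[0,0,0]},{"offset":[-0.01,0.006,0],"dr":[0,0,0]},{"offset":[-0.021,0.012,0],"dr":[0,0,0]},{"offset":[-0.035,0.02,0],"dr":[0,0,0]},{"offset":[-0.051,0.029,0],"dr":[0,0,0]},{"offset":[-0.068,0.039,0],"dr":[0,0,0]},{"offset":[-0.086,0.049,0],"dr":[0,0,0]},{"offset":[-0.104,0.059,0],"dr":[0,0,0]},{"offset":[-0.122,0.069,0],"dr":[0,0,0]},{"offset":[-0.14,0.079,0],"dr":[0,0,0]},{"offset":[-0.157,0.089,0],"dr":[0,0,0]},{"offset":[-0.173,0.098,0],"dr":[0,0,0]},{"offset":[-0.187,0.106,0],"dr":[0,0,0]},{"offset":[-0.199,0.113,0],"dr":[0,0,0]},{"offset":[-0.209,0.118,0],"dr":[0,0,0]},{"offset":[-0.216,0.122,0],"dr":[0,0,0]},{"offset":[-0.219,0.124,0],"dr":[0,0,0]},{"offset":[-0.22,0.1245,0],"dr":[0,0,0]},{"offset":[-0.22,0.1245,0],"dr":[0,0,0]},{"offset":[-0.22,0.1245,0],"dr":[0,0,0]}])

```text
time_s: 15.63
position: [0.582, 0.0501, 0.1978]
tcp_rot: [[0.001, 1.0, -0.001], [1.0, -0.001, 0.0], [0.0, -0.001, -1.0]]
force: [-0.7, 0.0, -4.3]
opening: 0.174
grasp_force: 30.0
```

```bash
python3 - <<'E'
from h import *
a=cap('scene')['color'][120:320,290:460]; b=cap('side')['color'][140:310,270:440]; print(bot.read_state()['position'])
a=cv2.resize(a,(400,470)); b=cv2.resize(b,(400,470)); cv2.imwrite('pics/m7.png',np.hstack([a,b])[:,:,::-1])
c=cap('wrist'); v=c['color'].max(2).astype(int); print([(y,v[y,318]) for y in range(215,275,4)]); z=bot.read_state()['position'][2]-.098+.094
for y in(236,238,240): print(plane(c,318,y,z))
E
```

```text
[0.58202145 0.05009652 0.19789179]
[(215, np.int64(254)), (219, np.int64(254)), (223, np.int64(254)), (227, np.int64(254)), (231, np.int64(253)), (235, np.int64(235)), (239, np.int64(67)), (243, np.int64(67)), (247, np.int64(89)), (251, np.int64(100)), (255, np.int64(98)), (259, np.int64(96)), (263, np.int64(91)), (267, np.int64(92)), (271, np.int64(22))]
[0.58139674 0.07856763 0.1939409 ]
[0.58139554 0.07756646 0.1939409 ]
[0.58139434 0.07656223 0.1939409 ]
```

View pics/m7.png

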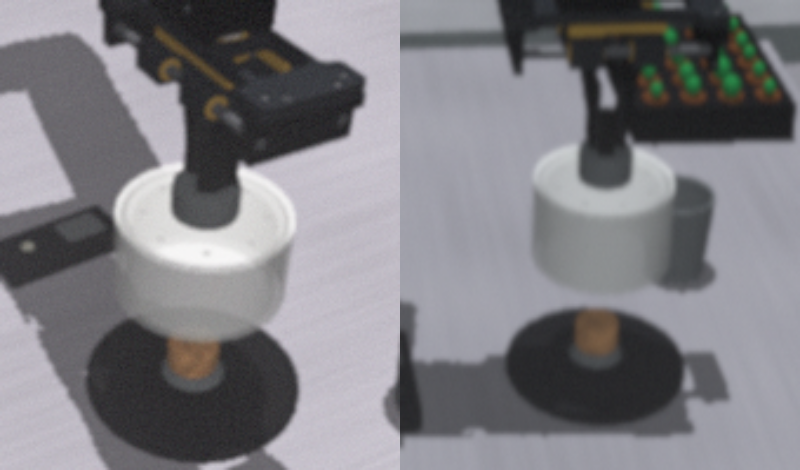

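The left (scene) crop shows the pair upright above the pellet, and the right (side) crop shows it centred over the dish too. I lower it.

servo_tool(targets=[{"offset":[-0.001,0,0.003],"dr":[0,0,0]},{"offset":[-0.001,0,0.008],"dr":[0,0,0]},{"offset":[-0.001,0,0.014],"dr":[0,0,0]},{"offset":[-0.001,0,0.02],"dr":[0,0,0]},{"offset":[-0.001,0,0.026],"dr":[0,0,0]},{"offset":[-0.001,0,0.032],"dr":[0,0,0]},{"offset":[-0.001,0,0.038],"dr":[0,0,0]},{"offset":[-0.001,0,0.044],"dr":[0,0,0]},{"offset":[-0.001,0,0.05],"dr":[0,0,0]},{"offset":[-0.001,0,0.056],"dr":[0,0,0]},{"offset":[-0.001,0,0.061],"dr":[0,0,0]},{"offset":[-0.001,0,0.066],"dr":[0,0,0]},{"offset":[-0.001,0,0.07],"dr":[0,0,0]},{"offset":[-0.001,0,0.072],"dr":[0,0,0]},{"offset":[-0.001,0,0.072],"dr":[0,0,0]}])

```text
time_s: 17.03
position: [0.5822, 0.0483, 0.1253]
tcp_rot: [[0.002, 1.0, -0.001], [1.0, -0.002, 0.0], [0.0, -0.001, -1.0]]
force: [-0.9, 0.1, -4.2]
opening: 0.175
grasp_force: 30.0
```

```bash
python3 - <<'E'
from h import *
c=cap('wrist'); tgt(.582,.0493,.104); print(bot.read_state()['force'])
# rim of outer cover vs dish, from scene and side: cover bottom outline & dish outline
for n,b in (('scene',(320,190,430,320)),('side',(305,180,400,300))):
    c=cap(n); cv2.imwrite('pics/d_%s.png'%n,c['color'][:,:,::-1])
E
```

```text
(0.582, 0.0493, 0.104) offset [ 0.001  -0.0005  0.0217] dr [-0.02 -0.   -0.12] t 17.0833
[-0.85626701 -1.02132192 -4.03925878]
```

servo_tool(targets=[{"offset":[0.001,0,0.002],"dr":[0,0,0]},{"offset":[0.001,0,0.005],"dr":[0,0,0]},{"offset":[0.001,0,0.008],"dr":[0,0,0]},{"offset":[0.001,0,0.011],"dr":[0,0,0]},{"offset":[0.001,0,0.014],"dr":[0,0,0]},{"offset":[0.001,0,0.016],"dr":[0,0,0]},{"offset":[0.001,0,0.018],"dr":[0,0,0]},{"offset":[0.001,0,0.019],"dr":[0,0,0]},{"offset":[0.001,0,0.019],"dr":[0,0,0]},{"offset":[0.001,0,0.019],"dr":[0,0,0]}])

```text
time_s: 18.02
position: [0.5826, 0.0493, 0.1069]
tcp_rot: [[0.002, 1.0, 0.0], [1.0, -0.002, -0.0], [-0.0, 0.0, -1.0]]
force: [-0.1, -0.2, -4.9]
opening: 0.173
grasp_force: 30.0
```

servo_tool(targets=[{"offset":[0,0,0.0005],"dr":[0,0,0]},{"offset":[0,0,0.001],"dr":[0,0,0]},{"offset":[0,0,0.0015],"dr":[0,0,0]},{"offset":[0,0,0.002],"dr":[0,0,0]},{"offset":[0,0,0.002],"dr":[0,0,0]}])

```text
time_s: 18.43
position: [0.5825, 0.0493, 0.1048]
tcp_rot: [[0.002, 1.0, -0.0], [1.0, -0.002, 0.0], [0.0, -0.0, -1.0]]
force: [-0.4, -0.1, -4.9]
opening: 0.174
grasp_force: 30.0
```

servo_tool(targets=[{"offset":[0,0,0.0004],"dr":[0,0,0]},{"offset":[0,0,0.0008],"dr":[0,0,0]},{"offset":[0,0,0.0012],"dr":[0,0,0]},{"offset":[0,0,0.0012],"dr":[0,0,0]},{"offset":[0,0,0.0012],"dr":[0,0,0]}])

```text
time_s: 18.85
position: [0.5826, 0.0493, 0.1039]
tcp_rot: [[0.002, 1.0, 0.0], [1.0, -0.002, -0.0], [-0.0, 0.0, -1.0]]
force: [-0.4, -0.5, -3.1]
opening: 0.173
grasp_force: 30.0
```

Force is dropping, so it has contact. I take up the rest of the weight and then release.

servo_tool(targets=[{"offset":[0,0,0.0003],"dr":[0,0,0]},{"offset":[0,0,0.0006],"dr":[0,0,0]},{"offset":[0,0,0.0006],"dr":[0,0,0]}])

```text
time_s: 19.1
position: [0.5826, 0.0493, 0.1038]
tcp_rot: [[0.002, 1.0, 0.0], [1.0, -0.002, -0.0], [-0.0, 0.0, -1.0]]
force: [-2.7, 0.5, 3.6]
opening: 0.172
grasp_force: 30.0
```

servo_tool(targets=[{"offset":[0,0,0],"dr":[0,0,0]},{"offset":[0,0,0],"dr":[0,0,0]},{"offset":[0,0,0],"dr":[0,0,0]},{"offset":[0,0,0],"dr":[0,0,0]},{"offset":[0,0,0],"dr":[0,0,0]},{"offset":[0,0,0],"dr":[0,0,0]},{"offset":[0,0,0],"dr":[0,0,0]},{"offset":[0,0,0],"dr":[0,0,0]},{"offset":[0,0,0],"dr":[0,0,0]},{"offset":[0,0,0],"dr":[0,0,0]}], gripper=-1)

```text
time_s: 19.93
position: [0.5825, 0.0493, 0.1031]
tcp_rot: [[0.002, 1.0, -0.0], [1.0, -0.002, -0.0], [-0.0, -0.0, -1.0]]
force: [-0.5, -0.1, -0.6]
opening: 0.851
grasp_force: 0.0
```

servo_tool(targets=[{"offset":[0,0,-0.01],"dr":[0,0,0]},{"offset":[0,0,-0.035],"dr":[0,0,0]},{"offset":[0,0,-0.065],"dr":[0,0,0]},{"offset":[0,0,-0.085],"dr":[0,0,0]},{"offset":[0,0,-0.085],"dr":[0,0,0]},{"offset":[0,0,-0.085],"dr":[0,0,0]}])

```text
time_s: 20.43
position: [0.5835, 0.0493, 0.1901]
tcp_rot: [[0.002, 1.0, 0.004], [1.0, -0.002, -0.0], [-0.0, 0.004, -1.0]]
force: [-0.0, -0.5, -0.5]
opening: 0.999
grasp_force: 0.0
```

```bash
python3 - <<'E'
from h import *
a=cap('scene')['color'][170:320,310:440]; b=cap('side')['color'][180:310,290:410]
print(bot.read_state()['position'])
a=cv2.resize(a,(400,460)); b=cv2.resize(b,(400,460)); cv2.imwrite('pics/m8.png',np.hstack([a,b])[:,:,::-1])
c=cap('wrist'); v=c['color'].max(2).astype(int)
m=(v[180:290,260:380]<140).astype(np.uint8); N,L,S,C=cv2.connectedComponentsWithStats(m); print(S[1:][S[1:,4]>200],C[1:][S[1:,4]>200]+[260,180])
print(proj(c,(.5825,.0493,.1)),proj(c,(.5825+.024,.0493,.1)),proj(c,(.5825,.0733,.1)),proj(c,(.5825,.0253,.1)))
np.save('v.npy',v)
E
```

```text
[0.58175205 0.04935543 0.18769968]
[[  29   30   62   64 2979]] [[319.44645854 241.96945284]]
[320.26737422 244.49885716] [352.99070852 244.45135484] [320.24868632 212.28711856] [320.28436548 275.18421398]
```

View pics/m8.png

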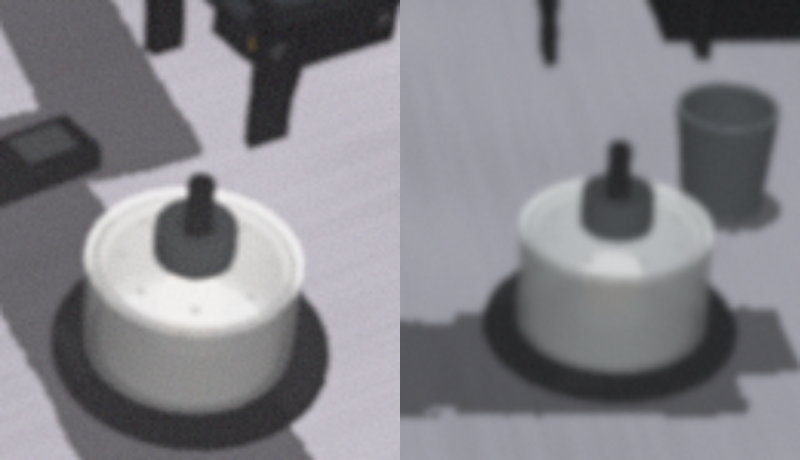

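The pair stands on the dish upright and centred in both crops, and the collar agrees to about 1 mm with the released position. I descend to the collar.

servo_tool(targets=[{"offset":[0,0,0.03],"dr":[0,0,0]},{"offset":[0,0,0.06],"dr":[0,0,0]},{"offset":[0,0,0.085],"dr":[0,0,0]},{"offset":[0,0,0.1],"dr":[0,0,0]},{"offset":[0,0,0.105],"dr":[0,0,0]},{"offset":[0,0,0.106],"dr":[0,0,0]},{"offset":[0,0,0.106],"dr":[0,0,0]},{"offset":[0,0,0.106],"dr":[0,0,0]},{"offset":[0,0,0.106],"dr":[0,0,0]}])

```text
time_s: 21.33
position: [0.5835, 0.0492, 0.0832]
tcp_rot: [[0.002, 1.0, 0.002], [1.0, -0.002, -0.0], [-0.0, 0.002, -1.0]]
force: [-1.0, 0.4, -0.2]
opening: 1.003
grasp_force: 0.0
```

servo_tool(targets=[{"offset":[0,0,0.002],"dr":[0,0,0]},{"offset":[0,-0.001,0.0025],"dr":[0,0,0]},{"offset":[0,-0.001,0.0025],"dr":[0,0,0]},{"offset":[0,-0.001,0.0025],"dr":[0,0,0]}])

```text
time_s: 21.67
position: [0.5815, 0.0493, 0.0799]
tcp_rot: [[0.002, 1.0, 0.0], [1.0, -0.002, -0.0], [-0.0, 0.0, -1.0]]
force: [0.5, -0.1, -0.4]
opening: 0.999
grasp_force: 0.0
```

```bash
python3 - <<'E'
from h import *
cap('wrist'); tgt(.5823,.0495,.0795)
E
```

```text
(0.5823, 0.0495, 0.0795) offset [0.0002 0.0007 0.0003] dr [ 0.02  0.   -0.12] t 21.7167
```

servo_tool(targets=[{"offset":[0,0.0007,0],"dr":[0,0,0]},{"offset":[0,0.0007,0],"dr":[0,0,0]},{"offset":[0,0.0007,0],"dr":[0,0,0]},{"offset":[0,0.0007,0],"dr":[0,0,0]},{"offset":[0,0.0007,0],"dr":[0,0,0]},{"offset":[0,0.0007,0],"dr":[0,0,0]},{"offset":[0,0.0007,0],"dr":[0,0,0]},{"offset":[0,0.0007,0],"dr":[0,0,0]},{"offset":[0,0.0007,0],"dr":[0,0,0]},{"offset":[0,0.0007,0],"dr":[0,0,0]}], gripper=1)

```text
time_s: 22.55
position: [0.5823, 0.0493, 0.0796]
tcp_rot: [[0.002, 1.0, 0.0], [1.0, -0.002, -0.0], [-0.0, 0.0, -1.0]]
force: [0.2, 0.3, -0.8]
opening: 0.543
grasp_force: 30.0
```

```bash
python3 - <<'E'
from h import *
c=cap('wrist'); s=bot.read_state(); print(s['position'],s['force'],s['opening']); v=c['color'].max(2).astype(int)
print([(y,v[y,318]) for y in range(200,300,4)])
# stem top prediction rows
print([proj(c,(.5823,.0495+d,.13)).round(1) for d in(.008,-.008)],proj(c,(.5823,.0735,.1)),proj(c,(.5823,.0735,.076)))
E
```

```text
[0.58232765 0.04928824 0.07958036] [0.35583447 0.2905671  0.0552927 ] 0.5446846045780279
[(200, np.int64(251)), (204, np.int64(250)), (208, np.int64(251)), (212, np.int64(250)), (216, np.int64(252)), (220, np.int64(252)), (224, np.int64(251)), (228, np.int64(252)), (232, np.int64(252)), (236, np.int64(252)), (240, np.int64(252)), (244, np.int64(253)), (248, np.int64(225)), (252, np.int64(62)), (256, np.int64(64)), (260, np.int64(64)), (264, np.int64(86)), (268, np.int64(96)), (272, np.int64(91)), (276, np.int64(93)), (280, np.int64(91)), (284, np.int64(91)), (288, np.int64(59)), (292, np.int64(12)), (296, np.int64(20))]
[array([319.7, 331.5]), array([319.7, 370.9])] [319.37071673 260.59623396] [319.24127293 244.6551151 ]
```

The collar is gripped at 47 mm opening. I lift slowly and straight up.

servo_tool(targets=[{"offset":[0,0,-0.001],"dr":[0,0,0]},{"offset":[0,0,-0.002],"dr":[0,0,0]},{"offset":[0,0,-0.003],"dr":[0,0,0]},{"offset":[0,0,-0.005],"dr":[0,0,0]},{"offset":[0,0,-0.007],"dr":[0,0,0]},{"offset":[0,0,-0.009],"dr":[0,0,0]},{"offset":[0,0,-0.012],"dr":[0,0,0]},{"offset":[0,0,-0.015],"dr":[0,0,0]},{"offset":[0,0,-0.018],"dr":[0,0,0]},{"offset":[0,0,-0.02],"dr":[0,0,0]},{"offset":[0,0,-0.02],"dr":[0,0,0]}])

```text
time_s: 23.52
position: [0.5827, 0.0493, 0.1003]
tcp_rot: [[0.002, 1.0, 0.001], [1.0, -0.002, -0.0], [-0.0, 0.001, -1.0]]
force: [-0.3, 0.0, -1.7]
opening: 0.544
grasp_force: 30.0
```

```bash
python3 - <<'E'
from h import *
cap('side'); s=bot.read_state(); print(s['position'],s['force'],s['moment'])
E
```

```text
[0.58247003 0.04927011 0.09998225] [ 0.41755533  0.66619764 -2.43869808] [-0.15024307  0.06704344  0.00966531]
```

The weight is about 2 N, so only the outer cover is hanging. I continue up.

servo_tool(targets=[{"offset":[0,0,-0.002],"dr":[0,0,0]},{"offset":[0,0,-0.006],"dr":[0,0,0]},{"offset":[0,0,-0.011],"dr":[0,0,0]},{"offset":[0,0,-0.017],"dr":[0,0,0]},{"offset":[0,0,-0.023],"dr":[0,0,0]},{"offset":[0,0,-0.029],"dr":[0,0,0]},{"offset":[0,0,-0.035],"dr":[0,0,0]},{"offset":[0,0,-0.041],"dr":[0,0,0]},{"offset":[0,0,-0.047],"dr":[0,0,0]},{"offset":[0,0,-0.053],"dr":[0,0,0]},{"offset":[0,0,-0.059],"dr":[0,0,0]},{"offset":[0,0,-0.065],"dr":[0,0,0]},{"offset":[0,0,-0.07],"dr":[0,0,0]},{"offset":[0,0,-0.074],"dr":[0,0,0]},{"offset":[0,0,-0.076],"dr":[0,0,0]},{"offset":[0,0,-0.076],"dr":[0,0,0]}])

```text
time_s: 24.9
position: [0.5825, 0.0493, 0.1761]
tcp_rot: [[0.002, 1.0, 0.001], [1.0, -0.002, -0.0], [-0.0, 0.001, -1.0]]
force: [0.3, -0.1, -2.5]
opening: 0.543
grasp_force: 30.0
```

servo_tool(targets=[{"offset":[0,0,-0.002],"dr":[0,0,0]},{"offset":[0,0,-0.006],"dr":[0,0,0]},{"offset":[0,0,-0.011],"dr":[0,0,0]},{"offset":[0,0,-0.017],"dr":[0,0,0]},{"offset":[0,0,-0.023],"dr":[0,0,0]},{"offset":[0,0,-0.029],"dr":[0,0,0]},{"offset":[0,0,-0.035],"dr":[0,0,0]},{"offset":[0,0,-0.041],"dr":[0,0,0]},{"offset":[0,0,-0.046],"dr":[0,0,0]},{"offset":[0,0,-0.05],"dr":[0,0,0]},{"offset":[0,0,-0.051],"dr":[0,0,0]},{"offset":[0,0,-0.051],"dr":[0,0,0]},{"offset":[0,0,-0.051],"dr":[0,0,0]},{"offset":[0,0,-0.051],"dr":[0,0,0]},{"offset":[0,0,-0.051],"dr":[0,0,0]},{"offset":[0,0,-0.051],"dr":[0,0,0]}])

```text
time_s: 26.23
position: [0.5821, 0.0493, 0.2263]
tcp_rot: [[0.002, 1.0, -0.001], [1.0, -0.002, 0.0], [0.0, -0.001, -1.0]]
force: [-0.2, 0.2, -3.3]
opening: 0.542
grasp_force: 30.0
```

```bash
python3 - <<'E'
from h import *
s=bot.read_state(); print(s['position'],s['force'],s['opening'],s['time_s'],np.abs(s['qvel']).max())
for n in('scene','side'):
    c=cap(n,'f_%s.png'%n); im=c['color']; hsv=cv2.cvtColor(im,cv2.COLOR_RGB2HSV)
    X=(.5823,.0493); v=im.max(2).astype(int)
    # standing stem: top end predicted at z .13; report dark pixels near it and the bottom rim of the held cover
    for z in(.130,.115): print(n,z,proj(c,(*X,z)).round(1))
    u,w=proj(c,(*X,.12)).round().astype(int)
    for y in range(w-16,w+10,3): 
        xs=np.nonzero(v[y,u-20:u+20]<75)[0]; print(y,(xs.min()+u-20,xs.max()+u-20) if len(xs) else None,v[y,u])
    print('pellet px',proj(c,(*X,.036)).round(), im[tuple(proj(c,(*X,.036)).round().astype(int)[::-1])], 'dome',im[tuple(proj(c,(*X,.0)).round().astype(int)[::-1])])
E
```

```text
[0.58205594 0.04931027 0.22625698] [-0.19524418  0.22854336 -3.2698574 ] 0.5419799964941012 26.2333 0.13038628958490125
scene 0.13 [376.1 228.2]
scene 0.115 [375.5 235. ]
217 None 163
220 None 168
223 None 168
226 None 143
229 None 116
232 None 115
235 None 115
238 None 119
241 (np.int64(371), np.int64(376)) 73
pellet px [372. 268.] [223 212 203] dome [133 134 133]
side 0.13 [355.5 220.3]
side 0.115 [355.2 226.6]
208 None 150
211 None 148
214 None 149
217 None 147
220 None 115
223 None 91
226 (np.int64(353), np.int64(357)) 44
229 (np.int64(353), np.int64(357)) 43
232 (np.int64(353), np.int64(357)) 43
pellet px [353. 258.] [146 142 136] dome [114 117 118]
```

```bash
python3 - <<'E'
from h import *
for f in ('scene','side'):
    im=cv2.imread('pics/f_%s.png'%f); h=cv2.GaussianBlur(im,(3,3),0).astype(int); t=h[:,:,2]-h[:,:,0]
    x0,y0,x1,y1=(330,235,420,315) if f=='scene' else (315,225,395,295)
    ys,xs=np.nonzero(t[y0:y1,x0:x1]>9); print(f,len(xs),(xs.mean()+x0,ys.mean()+y0),xs.min()+x0,xs.max()+x0,ys.min()+y0,ys.max()+y0)
E
```

```text
scene 415 (np.float64(371.73493975903614), np.float64(268.98554216867467)) 361 382 258 280
side 105 (np.float64(353.7714285714286), np.float64(261.8952380952381)) 347 360 257 266
```

Through the plastic the pellet is at (371.7,269.0), exactly where it was before covering. I hand in.

```bash
python3 -c "
from rig import ticket
print(ticket.hand_in())"
```

```text
the job is handed in; nothing more can be done
None
```

The job is handed in (no verdict came back): the pellet is balanced on the dome under the standing inner cover, and the gripper holds the outer cover with its rim about 155 mm up; I viewed 12 pictures, two over the limit of 10.

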